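Clear the tin off the lock box and hold the key turned

ROBOT

A 6-joint arm with a two-finger parallel gripper is mounted at the origin on the work surface. World frame = base frame: x ahead of the robot, y to its left, z up, the work surface at z = 0. Lengths are in m, angles in rad, forces in N, time in s.
With the tool pointing down it reaches from about 0.25 to 0.775 m from the base axis. Payload 4 kg.
Tool frame: the origin (TCP) lies at the centre of the arm's flange, where the gripper is bolted on; the fingertips stand 199 mm ahead of it and the grasp point (between the pads) lies 180 mm ahead of it (robot.tcp_to_tips is the z of the fingertips in the tool frame, in m); z points along the fingers, y is the line along which they close (so a half turn about z gives the same grasp; the last joint's range is limited). The gripper opens to 94 mm and grips with 3 to 60 N. Pads are 16 mm wide; open, the fingers measure 119 mm over their backs; the gripper's body (75 mm by 177 mm) begins 78 mm behind the grasp point.
Start: joints at [-1.445, 0.087, 1.371, -0, 1.684, -0.103], TCP at [0.125, -0.536, 0.405] pointing down, gripper open.
Joint ranges: [-3.1, 3.1], [-0.76, 2.03], [0.27, 2.55], [-1.08, 4.22], [0.17, 2.65], [-2.57, 2.57]. Speed limits (rad/s): [2.79, 2.79, 3.14, 3.14, 3.14, 3.14].

INTERFACE

Orientations are given as [roll, pitch, yaw] about the fixed x, y, z axes, in that order (R = Rz(yaw) Ry(pitch) Rx(roll)).
In Python, from bench import robot gives the robot as it stands.
- The arm moves only by the tool play_rows, never from a script. Its arguments are lists of equal length, an entry for each row: "translation": the shift along the tool's x, y, z scaled (see below), a list of three; "twist": the turn, a rotation vector about the tool's x, y, z scaled (see below), a list of three; "gripper": the opening, from -1 (shut) to 1 (fully open). A call has 1 to 8 rows; each row shifts and turns the commanded pose from where the row before left it, along the tool's axes as they then stand; what a row does not reach is not made up. The controller multiplies each number of a shift by 0.04 m and each number of a turn by 0.1 rad. A row lasts 1/10 s, in which the tool goes at most 50 mm and 8.59 degrees, less where a joint would pass 70% of its speed; a pose out of reach is approached as far as the arm can. A call with a number of a shift or a turn outside -1 to 1 is refused whole. A call with a gripper value outside its range is refused whole. The fingers move at their own pace and stop on an object; the grip force is fixed at half the most. Time passes only in rows, so rows that do not move let the fingers close. It gives the time, the measured TCP pose, the force, the opening and the grip force at its end, in the units of the state.
- robot.get_obs(): the state, without advancing time (a new reading comes with each control period).
- robot.snapshot(name): name is "side" or "top"; returns the picture (420x560x3 uint8, red, green, blue); there is no depth.
- robot.camera_model(name): a dict with "camera_matrix" (3x3 intrinsics, pixels), "rvec" (rotation vector, rad) and "tvec" (3), from world to camera coordinates, as OpenCV has them. Camera axes: x right, y down, z forward; pixel columns grow to the right and rows downward; lengths in m; the calibration is good to about 2 mm. A picture is of the moment at which its call begins. camera_model takes no time and is no camera call.
- robot.close_job(): hands the job in; it is judged then, once.
Trained networks look in the newest picture that a camera, given by its name, has taken for a name from the list of things; names that differ only in an ending like _2 or _b are one class to them, and where a whole thing is asked for, a point or a joint stands for the part that bears it (a point fixed in the world has none). Each returns a list of dicts, best first, with "score" (0 to 1); they miss things now and then, are a little off and sometimes report something else, mostly with a low value. They report only what shows in the picture. A call takes as long as a camera call. They do not tell look-alikes from the thing itself.
- robot.recognise(name, camera): "centre" ([x, y, z] in m, in world coordinates, good to about 4 mm: the middle of the surface that is visible of it).
- robot.spot_point(name, camera): "centre" ([x, y, z] in m, in world coordinates, good to about 4 mm: a listed point, or the origin of a listed thing).
The state is a dict: "time": time; "joint_positions": joint angles; "qvel": joint speeds; "joint_torque": joint torques, N m; "tool_pos": TCP position; "ee_rot": TCP orientation; "wrist_force": force on the tool from outside, world axes, zero at the start; "wrist_torque": the same for the moment, N m; "width": finger opening in m; "finger_force": force on a finger pad.
Only numpy, scipy, OpenCV 4.12 (cv2) and the standard library are available. Lean on these libraries where they do the work, as an engineer would, in place of code of your own. Each camera call takes 0.05 s, during which the arm holds its last target. There are 200 camera calls.

TASK

A paint tin is standing on the lock of the grey steel box: lift it off by its handle, lower it onto the middle of the round cork mat and let go of it there. Then take the key out of the wooden block, push it all the way into the lock, rocking it left and right to get past the two sticky tumblers, and turn it a quarter turn clockwise to its stop. Finish while still gripping the key and holding it turned against the spring, so that the bolt stays drawn back, and leave the jar and the small tin alone.

Things in the scene. Friction and masses are not known exactly. Their poses are not given: they have to be found in the camera images.
- tin_handle (a point): Middle of the black grip bar (16 mm diameter, 70 mm long, level, along y) on the rigid wire bail of the loose steel paint tin: round, 100 mm diameter, 110 mm tall, 0.4 to 0.8 kg. The point is 160 mm above the tin's underside on its centre line, with 39 mm clear between bar and lid. The bail goes down at y = +-52 mm. The tin starts on top of the box, over the lock. z is up.
- mat_top (a point): Centre of the top of a round cork mat, 170 mm diameter, 4 mm thick, fixed on the counter. Mat and key block lie on opposite sides of the box, left or right.
- lock_mouth (a point): Centre of the key slot (17 mm along x, 9 mm along y), flush with the flat top of the fixed grey steel box, in the middle of it. Box: 160 mm along x, 200 mm along y, 70 mm high; a bare steel square of 40 mm surrounds the slot. z is up; the key goes straight down through the 5 mm thick face. Three slots of 16 x 6 mm follow below: two tumblers, then the plug.
- tumblers (a point): On the lock's axis, 6 mm under the face: top of the upper tumbler disc; the lower one's is at 12 mm. Their slots start twisted 0.26 to 0.36 rad from x: upper anticlockwise from above, lower clockwise. They turn stiffly (0.06 N m) within +-0.37 rad. A key stopped on one passes if pressed lightly (about 6 N; a hard push drags the disc along) while rocked about 0.3 rad that way.
- lock_floor (a point): Floor of the plug's slot on the lock's axis, 28 mm under the face: here the key's tip stops when home. The plug begins 18 mm under the face, its slot in line with the mouth's x. Only a key that is home can be turned. Same axes as the mouth.
- key_bow (a point): Centre of the flat black bow of the loose 40 g key, upright, bit down, in the wooden block. Bow 26 mm along x, 10 mm thick along y (grip across y), 36 mm tall along z; its underside rests on the block. Below: neck 5 mm diameter, then the bit, 14 along x, 4 along y, 8 mm tall; 30 mm from bow to tip. Home, the bow is 2 mm above the lock's face. Either half-turn fits. z is up.
- key_tip (a point): Centre of the key's tip (end of the bit), 48 mm below key_bow on the key's axis; same axes.
- key_block: Wooden key block, fixed, 50 mm along x by 70 mm along y by 36 mm high, with one slot (16.5 x 6.5 mm, long along x, 33 mm deep) in which the key stands. Origin at the centre of its underside; z up.
- plug (a joint): Turn of the lock's plug: 0 in line with the slot (rest), grows clockwise seen from above to the stop at 1.4 rad. The key has about 0.15 rad of play in it, so the key itself turns about a quarter turn (1.57 rad) to bring it to the stop. A spring turns it back (0.05 N m at rest, 0.12 N m at the stop). It draws back the bolt, a 22 x 12 mm steel bar sticking 15 mm out of the box's +y side.
- jar: Bystander: squat glass jar with a white lid, 64 mm diameter, 70 mm tall, loose on the counter. Origin at the centre of its underside.
- small_tin: Bystander: small closed tin, 72 mm diameter, 75 mm tall, loose. Origin at the centre of its underside.
Not all that is in view belongs to the job. Of the things like the part that bears key_bow, leave any that is orange; of the rest the larger one is meant.

How it is judged:
By the outcome, as a careful person would: the job done as asked, in the order asked, and still so for the second after the job is handed in, while the arm keeps its last pose, push and grip.
It also fails if it takes over 72 s, if anything falls off the work surface, if the arm or the gripper's body presses on something with over 40 N, if the wrist force passes 120 N, or if a joint passes its speed limit or range.

## Working session

There is one attempt and no reset: what is moved stays moved. The work goes in short steps, Python scripts to look and compute and a tool call to move; the robot and the scene stay as the last step left them, time stands still between calls to the robot, and variables do not carry over. Pictures are saved under pics/ and viewed, at most 10 in all, crops included, and the job is handed in when it is done.

Besides the shell and the picture viewer there is one more tool, called as a command line: name --argument value ..., lists and objects as JSON in quotes. play_rows: Moves the arm, as the interface text tells. Its arguments: {"type":"object","properties":{"translation":{"type":"array","items":{"type":"array","items":{"type":"number","minimum":-1,"maximum":1}}},"twist":{"type":"array","items":{"type":"array","items":{"type":"number","minimum":-1,"maximum":1}}},"gripper":{"type":"array","items":{"type":"number"}}},"required":["translation","twist","gripper"]}

```bash
mkdir -p pics
cat > h.py <<'E'
from bench import robot
import numpy as np, cv2
def snap(c,n):
    im=robot.snapshot(c); cv2.imwrite(f'pics/{n}.png',cv2.cvtColor(im,cv2.COLOR_RGB2BGR)); return im
def cam(c):
    m=robot.camera_model(c); return [np.array(m[k],float) for k in('camera_matrix','rvec','tvec')]
def proj(p,c):
    K,r,t=cam(c); return cv2.projectPoints(np.array(p,float).reshape(-1,1,3),r,t,K,None)[0].reshape(-1,2)
def atz(u,v,z,c):
    K,r,t=cam(c); R=cv2.Rodrigues(r)[0]; d=R.T@np.linalg.solve(K,[u,v,1]); o=-R.T@t.ravel(); return o+d*(z-o[2])/d[2]
E
python3 - <<'E'
from h import *
a=snap('side','s1');b=snap('top','t1')
for n in ['tin_handle','mat_top','key_bow','key_block','lock_mouth','jar','small_tin']:
  for c in ['side','top']:
    for d in robot.spot_point(n,c)[:4]: print(n,c,round(d['score'],2),np.round(d['centre'],3),proj(d['centre'],c).round()[0])
o=robot.get_obs();print(o['tool_pos'],o['ee_rot'],o['time'],o['wrist_force'])
E
```

```text
tin_handle side 0.68 [ 0.502 -0.024  0.228] [325. 193.]
tin_handle top 0.65 [ 0.504 -0.023  0.234] [282. 241.]
mat_top side 0.89 [ 0.526 -0.296  0.005] [352. 215.]
mat_top side 0.48 [ 0.511 -0.003  0.036] [311. 266.]
mat_top top 0.96 [ 0.522 -0.296  0.002] [373. 239.]
key_bow side 0.69 [0.465 0.307 0.055] [251. 373.]
key_bow side 0.63 [0.551 0.26  0.049] [227. 334.]
key_bow side 0.53 [0.561 0.314 0.034] [205. 357.]
key_bow side 0.42 [ 0.503 -0.023  0.229] [325. 193.]
key_bow top 0.59 [0.559 0.32  0.035] [159. 219.]
key_bow top 0.58 [0.556 0.264 0.05 ] [177. 221.]
key_block side 0.81 [0.467 0.305 0.001] [251. 389.]
key_block top 0.68 [0.467 0.308 0.   ] [164. 252.]
lock_mouth side 0.82 [ 0.512 -0.002  0.074] [311. 254.]
lock_mouth top 0.88 [ 0.515 -0.005  0.067] [273. 238.]
lock_mouth top 0.25 [ 0.512 -0.003  0.039] [272. 239.]
jar side 0.69 [ 0.727  0.08  -0.001] [216. 265.]
jar top 0.67 [ 0.724  0.08  -0.001] [246. 167.]
small_tin side 0.75 [ 0.728 -0.08   0.002] [252. 230.]
small_tin top 0.73 [ 0.73  -0.085  0.005] [302. 166.]
[ 0.12474463 -0.53567787  0.40472847] [3.14145228e+00 1.18616383e-05 2.28823085e-01] 0.8 [-0.08304456 -0.43101833 -0.4617106 ]
```

View pics/s1.png

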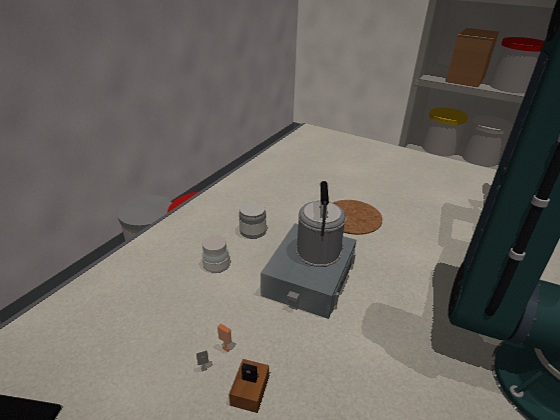

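View pics/t1.png

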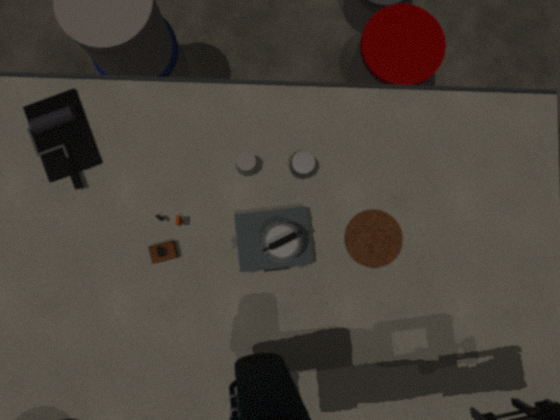

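In side view: the black bow in the wooden block is at (251,373), the orange key at (226,337) and a small grey key at (203,358). I choose the black bow in the block: it isn't orange and is the larger of the other two. The tin stands on the box at (322,235) and the mat is at (355,216). Next is a close crop to check the key and the headings.

Run:
```python
from h import *
s=cv2.imread('pics/s1.png');t=cv2.imread('pics/t1.png')
t=cv2.convertScaleAbs(t,alpha=1.8)
r=lambda i,w,h:cv2.resize(i,(w,h),interpolation=cv2.INTER_CUBIC)
A=r(s[310:420,185:285],400,440-0)[:300] if 0 else r(s[312:412,185:285],300,300)
B=r(t[205:270,140:205],300,300)
C=r(t[195:280,225:325],353,300)
D=r(s[170:320,255:365],220,300)
top=np.hstack([A,B]);bot=np.hstack([C,D,np.zeros((300,27,3),np.uint8)])
cv2.imwrite('pics/c1.png',np.vstack([top,bot]))
```

```text
(no output)
```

View pics/c1.png

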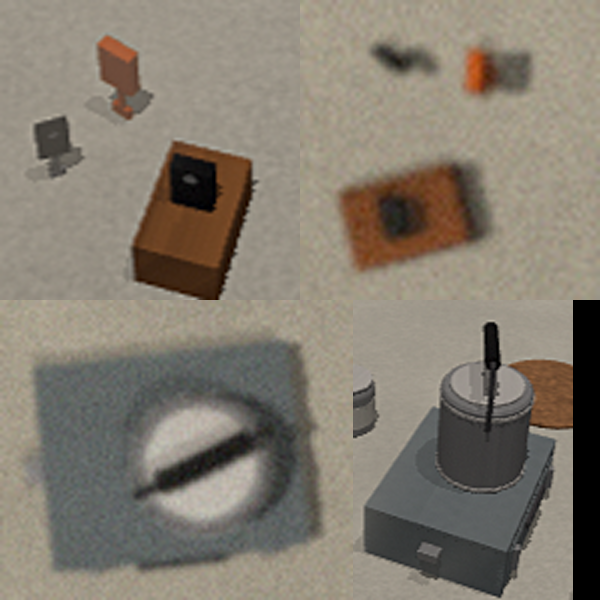

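Run:
```python
from h import *
def ang(a,b,z): 
    A=atz(*a,z,'top');B=atz(*b,z,'top');d=A-B;return (np.round(A[:2],3),np.round(B[:2],3),'yaw of y axis', round(float(np.arctan2(-d[0],d[1])),3))
f=lambda x,y:(225+x/3.53,195+y/3.53)
g=lambda x,y:(140+x/4.615,205+y/4.615)
print('box far',ang(f(38,62),f(297,40),.07),'near',ang(f(55,270),f(318,240),.07))
print('handle',ang(f(155,185),f(255,141),.23))
print('block',ang(g(42,190),g(160,165),.036),ang(g(60,268),g(180,238),.036))
print('key',ang(g(78,222),g(125,208),.07))
# segmentation
im=cv2.imread('pics/t1.png');hsv=cv2.cvtColor(im,cv2.COLOR_BGR2HSV)
m=((hsv[...,0]<14)&(hsv[...,1]>120)).astype(np.uint8);m[:230]=0;m[:,200:]=0
m=cv2.morphologyEx(m,cv2.MORPH_CLOSE,np.ones((9,9)));c=max(cv2.findContours(m,0,2)[0],key=cv2.contourArea)
print(cv2.minAreaRect(c))
c,s,a=cv2.minAreaRect(c);print(atz(*c,.036,'top'))
# dark bar
g2=cv2.cvtColor(im,cv2.COLOR_BGR2GRAY)[225:260,258:308];ys,xs=np.where(g2<35);p=np.c_[xs+258,ys+225].astype(np.float32);print(len(p),cv2.minAreaRect(p))
```

```text
box far (array([0.582, 0.101]), array([ 0.605, -0.102]), 'yaw of y axis', 0.113) near (array([0.421, 0.082]), array([ 0.449, -0.121]), 'yaw of y axis', 0.139)
handle (array([0.487, 0.008]), array([ 0.519, -0.059]), 'yaw of y axis', 0.44)
block (array([0.483, 0.342]), array([0.5  , 0.272]), 'yaw of y axis', 0.237) (array([0.436, 0.329]), array([0.456, 0.257]), 'yaw of y axis', 0.272)
key (array([0.465, 0.311]), array([0.474, 0.284]), 'yaw of y axis', 0.318)
((162.34812927246094, 251.65328979492188), (16.968624114990234, 25.800870895385742), 74.47589111328125)
[0.46874659 0.304646   0.036     ]
298 ((288.7232360839844, 246.2791748046875), (25.774410247802734, 45.92813491821289), 53.84181594848633)
```

```bash
cat >> h.py <<'E'
def yawnow():
    o=robot.get_obs(); return np.array(o['tool_pos']),o['ee_rot'],o
def plan(x,y,z,yaw,n):
    """grasp-point target, tool down; rows in tool axes & units"""
    p,e,o=yawnow(); w=e[2]; d=np.array([x,y,z+.18])-p; dy=(yaw-w+np.pi)%(2*np.pi)-np.pi
    T=[];W=[]
    for i in range(n):
        c,s=np.cos(w),np.sin(w); v=d/n
        T.append([round(float(q)/.04,2) for q in (c*v[0]+s*v[1], s*v[0]-c*v[1], -v[2])]); W.append(round(-dy/n/.1,2)); w+=dy/n
    print('now',p.round(4),np.round(e,3),'t',o['time'],'F',np.round(o['wrist_force'],1),'w',o['width'])
    for i in range(0,n,8): print(T[i:i+8],W[i:i+8])
E
python3 -c "
from h import *
plan(.503,-.0235,.286,2.01,18)"
```

```text
now [ 0.1247 -0.5357  0.4047] [3.141 0.    0.229] t 0.8 F [-0.1 -0.4 -0.5] w 0.09397895672672087
[[0.67, -0.57, -0.09], [0.73, -0.5, -0.09], [0.77, -0.43, -0.09], [0.81, -0.35, -0.09], [0.84, -0.27, -0.09], [0.86, -0.19, -0.09], [0.88, -0.1, -0.09], [0.88, -0.01, -0.09]] [np.float64(-0.99), np.float64(-0.99), np.float64(-0.99), np.float64(-0.99), np.float64(-0.99), np.float64(-0.99), np.float64(-0.99), np.float64(-0.99)]
[[0.88, 0.08, -0.09], [0.87, 0.16, -0.09], [0.85, 0.25, -0.09], [0.82, 0.33, -0.09], [0.78, 0.41, -0.09], [0.74, 0.49, -0.09], [0.69, 0.56, -0.09], [0.63, 0.62, -0.09]] [np.float64(-0.99), np.float64(-0.99), np.float64(-0.99), np.float64(-0.99), np.float64(-0.99), np.float64(-0.99), np.float64(-0.99), np.float64(-0.99)]
[[0.57, 0.68, -0.09], [0.5, 0.73, -0.09]] [np.float64(-0.99), np.float64(-0.99)]
```

play_rows --translation '[[0.67, -0.57, -0.15], [0.73, -0.5, -0.15], [0.77, -0.43, -0.15], [0.81, -0.35, -0.15], [0.84, -0.27, -0.15], [0.86, -0.19, -0.15], [0.88, -0.1, -0.15], [0.88, -0.01, -0.15]]' --twist '[[0, 0, -0.99], [0, 0, -0.99], [0, 0, -0.99], [0, 0, -0.99], [0, 0, -0.99], [0, 0, -0.99], [0, 0, -0.99], [0, 0, -0.99]]' --gripper '[1, 1, 1, 1, 1, 1, 1, 1]'

```text
time: 1.6
tool_pos: [0.2929, -0.3072, 0.4532]
ee_rot: [3.141, 0.0, 1.025]
wrist_force: [1.7, 0.1, 0.2]
width: 0.0942
finger_force: 0.0
```

play_rows --translation '[[0.88, 0.08, -0.15], [0.87, 0.16, -0.15], [0.85, 0.25, -0.15], [0.82, 0.33, 0], [0.78, 0.41, 0], [0.74, 0.49, 0], [0.69, 0.56, 0], [0.63, 0.62, 0]]' --twist '[[0, 0, -0.99], [0, 0, -0.99], [0, 0, -0.99], [0, 0, -0.99], [0, 0, -0.99], [0, 0, -0.99], [0, 0, -0.99], [0, 0, -0.99]]' --gripper '[1, 1, 1, 1, 1, 1, 1, 1]'

```text
time: 2.4
tool_pos: [0.4615, -0.0795, 0.4709]
ee_rot: [3.141, 0.001, 1.817]
wrist_force: [0.3, 0.0, -0.2]
width: 0.0943
finger_force: 0.0
```

play_rows --translation '[[0.57, 0.68, 0], [0.5, 0.73, 0], [0, 0, 0]]' --twist '[[0, 0, -0.99], [0, 0, -0.99], [0, 0, 0]]' --gripper '[1, 1, 0.2]'

```text
time: 2.7
tool_pos: [0.5041, -0.021, 0.4699]
ee_rot: [3.142, -0.001, 2.017]
wrist_force: [-0.2, -1.1, -0.2]
width: 0.0891
finger_force: 0.0
```

```bash
python3 -c "
from h import *
snap('side','s2');snap('top','t2')
for d in robot.spot_point('tin_handle','side')[:2]: print(d)
plan(.503,-.0235,.229,2.01,4)"
```

```text
{'centre': [0.5027, -0.0247, 0.2305], 'score': 0.73}
now [ 0.5025 -0.0239  0.4706] [-3.141  0.     2.01 ] t 2.85 F [-0.9  0.4 -0.1] w 0.0776431962372767
[[0.0, 0.0, 0.39], [0.0, 0.0, 0.39], [0.0, 0.0, 0.39], [0.0, 0.0, 0.39]] [np.float64(0.0), np.float64(0.0), np.float64(0.0), np.float64(0.0)]
```

View pics/s2.png

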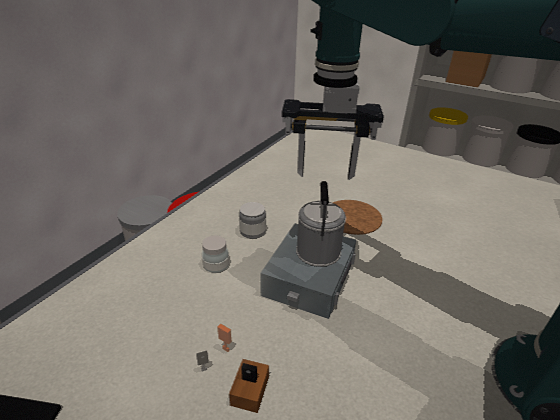

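The open fingers, at (303,176) and (352,178), straddle the grip bar at (324,190). I'll descend and close.

play_rows --translation '[[0, 0, 0.4], [0, 0, 0.4], [0, 0, 0.4], [0, 0, 0.3], [0, 0, 0], [0, 0, 0], [0, 0, 0], [0, 0, 0]]' --twist '[[0, 0, 0], [0, 0, 0], [0, 0, 0], [0, 0, 0], [0, 0, 0], [0, 0, 0], [0, 0, 0], [0, 0, 0]]' --gripper '[0.2, 0.2, 0.2, 0.2, -1, -1, -1, -1]'

```text
time: 3.65
tool_pos: [0.5027, -0.0238, 0.4118]
ee_rot: [3.14, 0.001, 2.011]
wrist_force: [-0.5, -0.6, -0.3]
width: 0.0276
finger_force: 0.0
```

play_rows --translation '[[0, 0, 0], [0, 0, 0], [0, 0, -0.1], [0, 0, -0.2], [0, 0, -0.3], [0, 0, -0.4], [0, 0, -0.3], [0, 0, 0]]' --twist '[[0, 0, 0], [0, 0, 0], [0, 0, 0], [0, 0, 0], [0, 0, 0], [0, 0, 0], [0, 0, 0], [0, 0, 0]]' --gripper '[-1, -1, -1, -1, -1, -1, -1, -1]'

```text
time: 4.45
tool_pos: [0.5028, -0.0237, 0.4655]
ee_rot: [3.138, 0.003, 2.011]
wrist_force: [1.0, 0.6, -5.5]
width: 0.0154
finger_force: 29.8
```

```bash
python3 -c "
from h import *
snap('side','s3');snap('top','t3')
for c in ['side','top']:
  for n in ['tin_handle','mat_top']:
    for d in robot.spot_point(n,c)[:1]: print(n,d)
plan(.524,-.296,.29,2.01,14)"
```

```text
tin_handle {'centre': [0.501, -0.0281, 0.2807], 'score': 0.85}
mat_top {'centre': [0.5257, -0.297, 0.0046], 'score': 0.65}
now [ 0.5026 -0.0237  0.4616] [-3.140e+00 -1.000e-03  2.011e+00] t 4.75 F [ 0.6 -0.6 -6.2] w 0.015057094349181054
[[-0.46, -0.17, -0.02], [-0.46, -0.17, -0.02], [-0.46, -0.17, -0.02], [-0.46, -0.17, -0.02], [-0.46, -0.17, -0.02], [-0.46, -0.17, -0.02], [-0.46, -0.17, -0.02], [-0.46, -0.17, -0.02]] [np.float64(0.0), np.float64(0.0), np.float64(0.0), np.float64(0.0), np.float64(0.0), np.float64(0.0), np.float64(0.0), np.float64(0.0)]
[[-0.46, -0.17, -0.02], [-0.46, -0.17, -0.02], [-0.46, -0.17, -0.02], [-0.46, -0.17, -0.02], [-0.46, -0.17, -0.02], [-0.46, -0.17, -0.02]] [np.float64(0.0), np.float64(0.0), np.float64(0.0), np.float64(0.0), np.float64(0.0), np.float64(0.0)]
```

play_rows --translation '[[-0.2, -0.07, 0], [-0.4, -0.15, 0], [-0.5, -0.19, 0], [-0.6, -0.22, 0], [-0.6, -0.22, 0], [-0.6, -0.22, 0], [-0.6, -0.22, 0], [-0.6, -0.22, 0]]' --twist '[[0, 0, 0], [0, 0, 0], [0, 0, 0], [0, 0, 0], [0, 0, 0], [0, 0, 0], [0, 0, 0], [0, 0, 0]]' --gripper '[-1, -1, -1, -1, -1, -1, -1, -1]'

```text
time: 5.55
tool_pos: [0.5178, -0.1995, 0.4622]
ee_rot: [-3.141, -0.0, 2.01]
wrist_force: [0.0, 0.3, -6.4]
width: 0.0153
finger_force: 29.8
```

play_rows --translation '[[-0.6, -0.22, 0], [-0.6, -0.22, 0], [-0.5, -0.18, 0], [-0.4, -0.14, 0.3], [-0.24, -0.08, 0.7], [0, 0, 0.8], [0, 0, 0.5], [0, 0, 0]]' --twist '[[0, 0, 0], [0, 0, 0], [0, 0, 0], [0, 0, 0], [0, 0, 0], [0, 0, 0], [0, 0, 0], [0, 0, 0]]' --gripper '[-1, -1, -1, -1, -1, -1, -1, -1]'

```text
time: 6.35
tool_pos: [0.5266, -0.2966, 0.3645]
ee_rot: [-3.136, -0.01, 2.011]
wrist_force: [-0.6, 0.3, -6.6]
width: 0.0152
finger_force: 29.8
```

```bash
python3 -c "
from h import *
snap('side','s4');snap('top','t4')
for c in ['side','top']:
  for n in ['tin_handle','mat_top']:
    for d in robot.spot_point(n,c)[:1]: print(n,d)
plan(.524,-.296,.168,2.01,4)"
```

```text
tin_handle {'centre': [0.5233, -0.2945, 0.1833], 'score': 0.95}
mat_top {'centre': [0.5238, -0.2988, 0.003], 'score': 0.6}
tin_handle {'centre': [0.5256, -0.2947, 0.1914], 'score': 0.63}
mat_top {'centre': [0.5208, -0.2935, 0.0023], 'score': 0.93}
now [ 0.5276 -0.2969  0.3731] [3.14  0.004 2.011] t 6.65 F [ 1.1 -0.2 -6.1] w 0.014811655654995768
[[0.01, -0.02, 0.16], [0.01, -0.02, 0.16], [0.01, -0.02, 0.16], [0.01, -0.02, 0.16]] [np.float64(0.0), np.float64(0.0), np.float64(0.0), np.float64(0.0)]
```

View pics/s4.png

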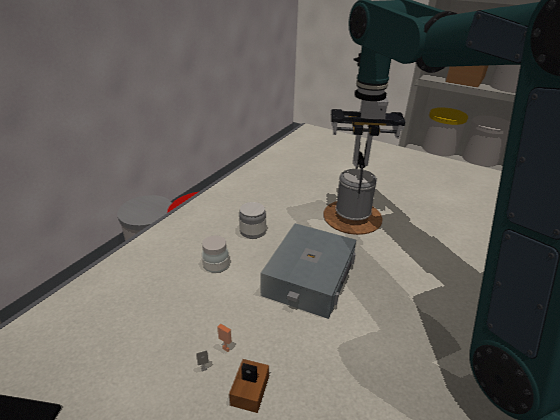

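The tin hangs just above the mat, with its underside near (355,217), and the lock square now shows at (312,256). I'll lower slowly.

play_rows --translation '[[0.02, -0.07, 0.12], [0.02, -0.03, 0.12], [0, 0, 0.12], [0, 0, 0.08], [0, 0, 0.06], [0, 0, 0]]' --twist '[[0, 0, 0], [0, 0, 0], [0, 0, 0], [0, 0, 0], [0, 0, 0], [0, 0, 0]]' --gripper '[-1, -1, -1, -1, -1, -1]'

```text
time: 7.25
tool_pos: [0.523, -0.297, 0.3499]
ee_rot: [-3.141, -0.001, 2.011]
wrist_force: [0.4, -0.1, -6.1]
width: 0.0151
finger_force: 29.8
```

play_rows --translation '[[0, 0, 0.05], [0, 0, 0.05], [0, 0, 0]]' --twist '[[0, 0, 0], [0, 0, 0], [0, 0, 0]]' --gripper '[-1, -1, -1]'

```text
time: 7.55
tool_pos: [0.523, -0.297, 0.3464]
ee_rot: [-3.141, -0.0, 2.011]
wrist_force: [0.5, -0.8, -6.1]
width: 0.0152
finger_force: 29.8
```

play_rows --translation '[[0, 0, 0.05], [0, 0, 0]]' --twist '[[0, 0, 0], [0, 0, 0]]' --gripper '[-1, -1]'

```text
time: 7.75
tool_pos: [0.5231, -0.297, 0.3453]
ee_rot: [3.141, 0.001, 2.011]
wrist_force: [0.1, 1.2, -4.0]
width: 0.0154
finger_force: 29.8
```

play_rows --translation '[[0, 0, 0.04], [0, 0, 0]]' --twist '[[0, 0, 0], [0, 0, 0]]' --gripper '[-1, -1]'

```text
time: 7.95
tool_pos: [0.5231, -0.297, 0.3453]
ee_rot: [3.14, 0.002, 2.011]
wrist_force: [-2.5, 2.7, 4.8]
width: 0.0154
finger_force: 29.8
```

play_rows --translation '[[0, 0, -0.04], [0, 0, 0], [0, 0, 0], [0, 0, 0], [0, 0, 0], [0, 0, -0.3], [0, 0, -0.6], [0, 0, -0.8]]' --twist '[[0, 0, 0], [0, 0, 0], [0, 0, 0], [0, 0, 0], [0, 0, 0], [0, 0, 0], [0, 0, 0], [0, 0, 0]]' --gripper '[-1, 0.3, 0.3, 0.3, 0.3, 0.3, 0.3, 0.3]'

```text
time: 8.75
tool_pos: [0.5229, -0.297, 0.4124]
ee_rot: [-3.14, -0.003, 2.011]
wrist_force: [0.2, -0.6, 0.1]
width: 0.0609
finger_force: 0.0
```

```bash
python3 -c "
from h import *
snap('side','s5');snap('top','t5')
for c in ['side','top']:
  for n in ['tin_handle','mat_top','lock_mouth','key_bow','key_block']:
    for d in robot.spot_point(n,c)[:3]: print(n,d)
plan(.467,.306,.16,3.40,20)
t=cv2.convertScaleAbs(cv2.imread('pics/t5.png'),alpha=1.8);s=cv2.imread('pics/s5.png')
r=lambda i:cv2.resize(i,(400,300),interpolation=cv2.INTER_CUBIC)
cv2.imwrite('pics/c5.png',np.vstack([np.hstack([r(t[200:275,225:325]),r(s[225:300,260:360])]),np.hstack([r(t[228:273,130:190]),r(s[345:420,200:300])])]))
"
```

```text
tin_handle {'centre': [0.5227, -0.2989, 0.1637], 'score': 0.9}
mat_top {'centre': [0.527, -0.2944, 0.0064], 'score': 0.84}
mat_top {'centre': [0.5222, -0.2988, 0.1624], 'score': 0.65}
lock_mouth {'centre': [0.5108, -0.0024, 0.0742], 'score': 0.97}
key_bow {'centre': [0.4633, 0.3071, 0.0543], 'score': 0.75}
key_bow {'centre': [0.562, 0.3111, 0.0392], 'score': 0.61}
key_bow {'centre': [0.5513, 0.2601, 0.0495], 'score': 0.58}
key_block {'centre': [0.4683, 0.3045, -0.0026], 'score': 0.63}
tin_handle {'centre': [0.5202, -0.2968, 0.17], 'score': 0.91}
mat_top {'centre': [0.5208, -0.2921, 0.0054], 'score': 0.74}
lock_mouth {'centre': [0.5138, -0.0034, 0.0734], 'score': 0.6}
key_bow {'centre': [0.4676, 0.3042, 0.057], 'score': 0.61}
key_bow {'centre': [0.5544, 0.2622, 0.0511], 'score': 0.6}
key_bow {'centre': [0.5633, 0.3203, 0.0357], 'score': 0.47}
key_block {'centre': [0.4716, 0.3091, -0.0014], 'score': 0.58}
key_block {'centre': [0.5226, -0.2951, 0.0015], 'score': 0.31}
now [ 0.523  -0.297   0.4118] [-3.141e+00 -1.000e-03  2.011e+00] t 9.35 F [0.6 0.2 0.1] w 0.061387986252483505
[[0.71, 0.26, 0.09], [0.69, 0.31, 0.09], [0.67, 0.35, 0.09], [0.64, 0.4, 0.09], [0.61, 0.44, 0.09], [0.58, 0.48, 0.09], [0.55, 0.52, 0.09], [0.51, 0.56, 0.09]] [np.float64(-0.69), np.float64(-0.69), np.float64(-0.69), np.float64(-0.69), np.float64(-0.69), np.float64(-0.69), np.float64(-0.69), np.float64(-0.69)]
[[0.47, 0.59, 0.09], [0.43, 0.63, 0.09], [0.38, 0.65, 0.09], [0.34, 0.68, 0.09], [0.29, 0.7, 0.09], [0.24, 0.72, 0.09], [0.19, 0.73, 0.09], [0.14, 0.74, 0.09]] [np.float64(-0.69), np.float64(-0.69), np.float64(-0.69), np.float64(-0.69), np.float64(-0.69), np.float64(-0.69), np.float64(-0.69), np.float64(-0.69)]
[[0.08, 0.75, 0.09], [0.03, 0.76, 0.09], [-0.02, 0.76, 0.09], [-0.07, 0.75, 0.09]] [np.float64(-0.69), np.float64(-0.69), np.float64(-0.69), np.float64(-0.69)]
```

View pics/c5.png

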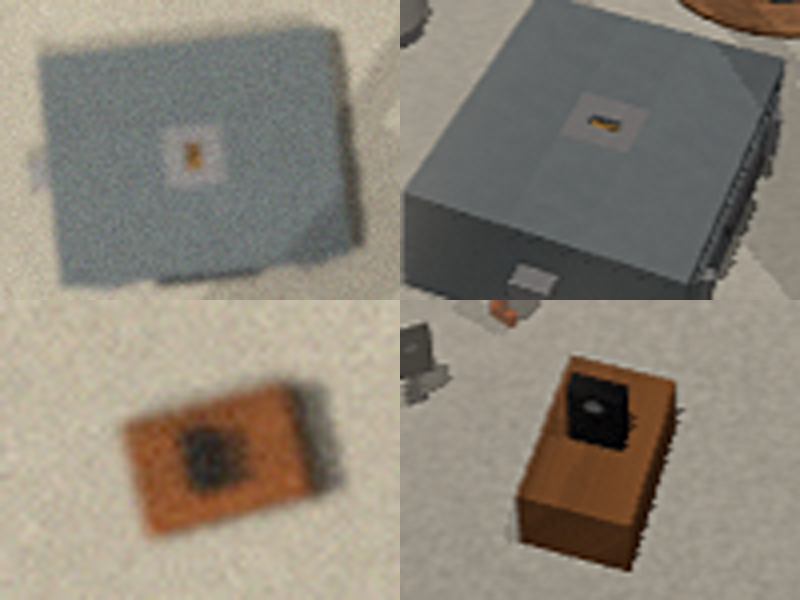

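```bash
cat >> h.py <<'E'
def tri(us,ut):
    P=[]
    for c in('side','top'):
        K,r,t=cam(c); P.append(K@np.c_[cv2.Rodrigues(r)[0],t.reshape(3,1)])
    X=cv2.triangulatePoints(P[0],P[1],np.array(us,float).reshape(2,1),np.array(ut,float).reshape(2,1)).ravel(); return X[:3]/X[3]
E
python3 - <<'E'
from h import *
T=lambda x,y:(225+x/4-.375,200+y/4-.375); S=lambda x,y:(260+x/4-.375,225+y/4-.375)
P=lambda *a:np.round(a,4)
s=[atz(*S(*q),.07,'side') for q in [(178,93),(250,107),(232,152),(160,137)]]
t=[atz(*T(*q),.07,'top') for q in [(168,128),(225,127),(228,183),(170,188)]]
print('square side',np.round(s,4)[:,:2].tolist(),np.mean(s,0)); print('square top',np.mean(t,0))
print('slot side',atz(*S(203,123),.07,'side'),'top',atz(*T(193,156),.07,'top'),'tri',tri(S(204,122.5),T(194,156.5)))
b=[atz(*T(*q),.07,'top') for q in [(40,55),(328,28),(360,240),(62,285)]];print('box',np.round(b,4)[:,:2].tolist(),np.mean(b,0))
bs=[atz(*S(*q),.07,'side') for q in [(385,62),(290,283),(3,190)]];print('box side',np.round(bs,4)[:,:2].tolist(), (bs[0]+bs[2])/2)
K=lambda x,y:(130+x/6.667-.425,228+y/6.667-.425);L=lambda x,y:(200+x/4-.375,345+y/4-.375)
b=[atz(*K(*q),.036,'top') for q in [(123,125),(283,82),(308,198),(150,235)]];print('blk',np.round(b,4)[:,:2].tolist(),np.mean(b,0))
b=[atz(*L(*q),.036,'side') for q in [(170,57),(275,80),(230,227),(118,195)]];print('blk s',np.round(b,4)[:,:2].tolist(),np.mean(b,0))
b=[atz(*L(*q),.072,'side') for q in [(170,75),(228,86)]];print('bow top edge',np.round(b,4)[:,:2].tolist())
E
```

```text
square side [[0.5378, -0.0164], [0.4969, -0.0278], [0.4883, 0.0122], [0.5281, 0.0229]] [ 0.51276463 -0.00229661  0.07      ]
square top [ 0.51243256 -0.00689745  0.07      ]
slot side [ 0.51323911 -0.00078291  0.07      ] top [ 0.51265779 -0.00362443  0.07      ] tri [ 0.5130717  -0.00405519  0.06791995]
box [[0.5793, 0.1036], [0.6035, -0.0946], [0.4584, -0.1194], [0.4226, 0.0833]] [ 0.51592448 -0.00679614  0.07      ]
box side [[0.4471, -0.109], [0.4192, 0.0844], [0.5786, 0.106]] [ 0.5128116 -0.0015043  0.07     ]
blk [[0.4826, 0.3454], [0.5024, 0.2792], [0.4541, 0.2664], [0.4369, 0.3317]] [0.46898788 0.30568068 0.036     ]
blk s [[0.5017, 0.2819], [0.4553, 0.2665], [0.4343, 0.3337], [0.4815, 0.347]] [0.46821286 0.30727867 0.036     ]
bow top edge [[0.481, 0.3086], [0.4575, 0.3]]
```

The tin stands on the mat. The lock slot shows at side (311,256), about (0.513,-0.0025) with yaw about 0.14. The key block is at about (0.4685,0.3065) with yaw about 0.285. Going to the key.

```bash
python3 -c "
from h import *
plan(.4685,.3065,.12,3.427,20)"
```

```text
now [ 0.523  -0.297   0.4118] [-3.141e+00 -1.000e-03  2.011e+00] t 9.35 F [0.6 0.2 0.1] w 0.061387986252483505
[[0.71, 0.26, 0.14], [0.69, 0.31, 0.14], [0.67, 0.36, 0.14], [0.64, 0.4, 0.14], [0.61, 0.45, 0.14], [0.58, 0.49, 0.14], [0.54, 0.53, 0.14], [0.5, 0.57, 0.14]] [np.float64(-0.71), np.float64(-0.71), np.float64(-0.71), np.float64(-0.71), np.float64(-0.71), np.float64(-0.71), np.float64(-0.71), np.float64(-0.71)]
[[0.46, 0.6, 0.14], [0.42, 0.63, 0.14], [0.37, 0.66, 0.14], [0.32, 0.68, 0.14], [0.27, 0.71, 0.14], [0.22, 0.72, 0.14], [0.17, 0.74, 0.14], [0.12, 0.75, 0.14]] [np.float64(-0.71), np.float64(-0.71), np.float64(-0.71), np.float64(-0.71), np.float64(-0.71), np.float64(-0.71), np.float64(-0.71), np.float64(-0.71)]
[[0.07, 0.75, 0.14], [0.01, 0.76, 0.14], [-0.04, 0.76, 0.14], [-0.09, 0.75, 0.14]] [np.float64(-0.71), np.float64(-0.71), np.float64(-0.71), np.float64(-0.71)]
```

play_rows --translation '[[0.71, 0.26, 0], [0.69, 0.31, 0], [0.67, 0.36, 0], [0.64, 0.4, 0.1], [0.61, 0.45, 0.14], [0.58, 0.49, 0.14], [0.54, 0.53, 0.14], [0.5, 0.57, 0.14]]' --twist '[[0, 0, -0.71], [0, 0, -0.71], [0, 0, -0.71], [0, 0, -0.71], [0, 0, -0.71], [0, 0, -0.71], [0, 0, -0.71], [0, 0, -0.71]]' --gripper '[0.3, 0.3, 0.3, 0.3, 0.3, 0.3, 0.3, 0.3]'

```text
time: 10.15
tool_pos: [0.5009, -0.0544, 0.3859]
ee_rot: [-3.142, -0.0, 2.582]
wrist_force: [1.0, -0.5, 1.1]
width: 0.0611
finger_force: 0.0
```

play_rows --translation '[[0.46, 0.6, 0.14], [0.42, 0.63, 0.14], [0.37, 0.66, 0.14], [0.32, 0.68, 0.14], [0.27, 0.71, 0.14], [0.22, 0.72, 0.14], [0.17, 0.74, 0.14], [0.12, 0.75, 0.14]]' --twist '[[0, 0, -0.71], [0, 0, -0.71], [0, 0, -0.71], [0, 0, -0.71], [0, 0, -0.71], [0, 0, -0.71], [0, 0, -0.71], [0, 0, -0.71]]' --gripper '[0.1, 0.1, 0.1, 0.1, 0.1, 0.1, 0.1, 0.1]'

```text
time: 10.95
tool_pos: [0.4791, 0.1867, 0.3411]
ee_rot: [-3.141, -0.0, -3.133]
wrist_force: [-0.4, 0.4, 0.8]
width: 0.0516
finger_force: 0.0
```

play_rows --translation '[[0.07, 0.75, 0.2], [0.01, 0.76, 0.2], [-0.04, 0.76, 0.2], [-0.09, 0.75, 0.2], [0, 0, 0.1], [0, 0, 0]]' --twist '[[0, 0, -0.71], [0, 0, -0.71], [0, 0, -0.71], [0, 0, -0.71], [0, 0, 0], [0, 0, 0]]' --gripper '[0, 0, 0, 0, 0, 0]'

```text
time: 11.55
tool_pos: [0.4675, 0.3063, 0.3042]
ee_rot: [-3.14, -0.002, -2.852]
wrist_force: [0.5, -1.2, 0.5]
width: 0.0469
finger_force: 0.0
```

```bash
python3 -c "
from h import *
plan(.468,.3065,.060,3.427,4)
print(robot.get_obs()['joint_positions'])
s=snap('side','s6');t=snap('top','t6')
s=cv2.imread('pics/s6.png')
cv2.imwrite('pics/c6.png',cv2.resize(s[270:420,150:350],(800,600),interpolation=cv2.INTER_CUBIC))
"
```

```text
now [0.4675 0.3063 0.3042] [-3.140e+00 -2.000e-03 -2.852e+00] t 11.55 F [ 0.5 -1.2  0.5] w 0.04689535728411541
[[-0.0, 0.0, 0.4], [-0.0, 0.0, 0.4], [-0.0, 0.0, 0.4], [-0.0, 0.0, 0.4]] [np.float64(0.01), np.float64(0.01), np.float64(0.01), np.float64(0.01)]
[ 4.78703468e-01  1.48601848e-01  1.50353546e+00 -7.49951077e-04
  1.49201719e+00 -1.38181855e+00]
```

View pics/c6.png

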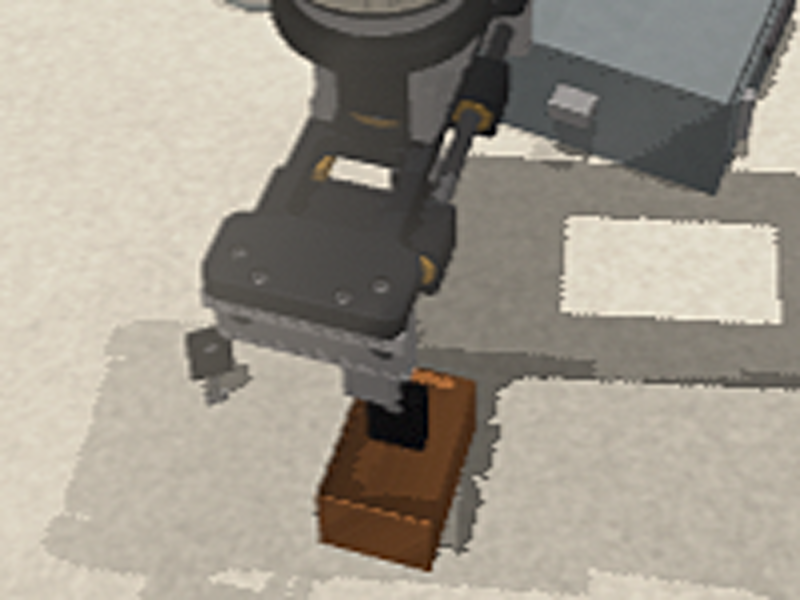

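The front finger, at crop (380,390), hangs in line with the black bow at (398,415), and nothing else is nearby. I'll descend and close.

play_rows --translation '[[0, 0, 0.4], [0, 0, 0.5], [0, 0, 0.4], [0, 0, 0.3], [0, 0, 0], [0, 0, 0], [0, 0, 0], [0, 0, 0]]' --twist '[[0, 0, 0], [0, 0, 0], [0, 0, 0], [0, 0, 0], [0, 0, 0], [0, 0, 0], [0, 0, 0], [0, 0, 0]]' --gripper '[0, 0, 0, 0, -0.7, -0.7, -0.7, -0.7]'

```text
time: 12.45
tool_pos: [0.4683, 0.3062, 0.2427]
ee_rot: [3.141, 0.002, -2.853]
wrist_force: [0.4, 0.4, 0.2]
width: 0.0185
finger_force: 0.0
```

play_rows --translation '[[0, 0, 0], [0, 0, 0], [0, 0, 0], [0, 0, 0]]' --twist '[[0, 0, 0], [0, 0, 0], [0, 0, 0], [0, 0, 0]]' --gripper '[-1, -1, -1, -1]'

```text
time: 12.85
tool_pos: [0.4681, 0.3063, 0.2422]
ee_rot: [3.141, 0.001, -2.852]
wrist_force: [0.9, 0.5, 3.0]
width: 0.0099
finger_force: 30.0
```

```bash
python3 -c "
from h import *
o=robot.get_obs();print({k:np.round(o[k],4) for k in('tool_pos','ee_rot','wrist_force','wrist_torque','width','finger_force')})
snap('side','s7');print(robot.spot_point('key_bow','side')[:2])
snap('top','t7');print(robot.spot_point('key_bow','top')[:2])
"
```

```text
{'tool_pos': array([0.4681, 0.3063, 0.2422]), 'ee_rot': array([ 3.1415e+00,  1.3000e-03, -2.8523e+00]), 'wrist_force': array([0.933 , 0.492 , 3.0244]), 'wrist_torque': array([ 0.0143, -0.084 ,  0.0218]), 'width': np.float64(0.0099), 'finger_force': np.float64(30.0009)}
[{'centre': [0.5645, 0.3106, 0.0373], 'score': 0.51}, {'centre': [0.5526, 0.2602, 0.0468], 'score': 0.5}]
[{'centre': [0.5527, 0.2607, 0.0478], 'score': 0.56}, {'centre': [0.5647, 0.3216, 0.0335], 'score': 0.46}]
```

play_rows --translation '[[0, 0, -0.1], [0, 0, -0.3], [0, 0, -0.4], [0, 0, -0.5], [0, 0, -0.5], [0, 0, -0.5], [0, 0, 0], [0, 0, 0]]' --twist '[[0, 0, 0], [0, 0, 0], [0, 0, 0], [0, 0, 0], [0, 0, 0], [0, 0, 0], [0, 0, 0], [0, 0, 0]]' --gripper '[-1, -1, -1, -1, -1, -1, -1, -1]'

```text
time: 13.85
tool_pos: [0.4678, 0.3061, 0.3334]
ee_rot: [-3.142, -0.0, -2.852]
wrist_force: [-0.5, 0.3, -0.7]
width: 0.0098
finger_force: 30.0
```

```bash
python3 -c "
from h import *
snap('side','s8');snap('top','t8')
for n in ('key_bow','key_tip'):
  for c in ('side','top'):
    for d in robot.spot_point(n,c): print(n,c,d)
plan(.513,-.0025,.146,3.28,16)
s=cv2.imread('pics/s8.png');p,_,o=yawnow();u,v=proj(p-[0,0,.2],'side')[0].astype(int);print(u,v,o['finger_force'])
cv2.imwrite('pics/c8.png',cv2.resize(s[v-40:v+50,u-60:u+60],(800,600),interpolation=cv2.INTER_CUBIC))
"
```

```text
key_bow side {'centre': [0.563, 0.3157, 0.036], 'score': 0.7}
key_bow side {'centre': [0.5552, 0.2596, 0.0468], 'score': 0.54}
key_bow side {'centre': [0.464, 0.3069, 0.1445], 'score': 0.4}
key_bow side {'centre': [0.4671, 0.3047, 0.1018], 'score': 0.28}
key_bow top {'centre': [0.5572, 0.2622, 0.0525], 'score': 0.63}
key_bow top {'centre': [0.565, 0.3206, 0.0375], 'score': 0.49}
key_tip side {'centre': [0.5655, 0.3149, 0.0009], 'score': 0.67}
key_tip side {'centre': [0.5575, 0.2668, 0.0021], 'score': 0.5}
key_tip top {'centre': [0.5627, 0.3118, 0.0013], 'score': 0.46}
key_tip top {'centre': [0.5547, 0.2626, 0.0029], 'score': 0.39}
key_tip top {'centre': [0.5146, -0.0085, 0.0672], 'score': 0.34}
now [0.4677 0.306  0.3322] [-3.141e+00 -2.000e-03 -2.852e+00] t 14.15 F [ 0.2 -0.4 -0.1] w 0.009823253932667373
[[0.07, -0.48, 0.01], [0.07, -0.48, 0.01], [0.06, -0.48, 0.01], [0.06, -0.48, 0.01], [0.05, -0.48, 0.01], [0.05, -0.48, 0.01], [0.04, -0.49, 0.01], [0.04, -0.49, 0.01]] [np.float64(0.09), np.float64(0.09), np.float64(0.09), np.float64(0.09), np.float64(0.09), np.float64(0.09), np.float64(0.09), np.float64(0.09)]
[[0.03, -0.49, 0.01], [0.03, -0.49, 0.01], [0.02, -0.49, 0.01], [0.02, -0.49, 0.01], [0.01, -0.49, 0.01], [0.01, -0.49, 0.01], [0.01, -0.49, 0.01], [0.0, -0.49, 0.01]] [np.float64(0.09), np.float64(0.09), np.float64(0.09), np.float64(0.09), np.float64(0.09), np.float64(0.09), np.float64(0.09), np.float64(0.09)]
248 343 29.999951720237732
```

View pics/c8.png

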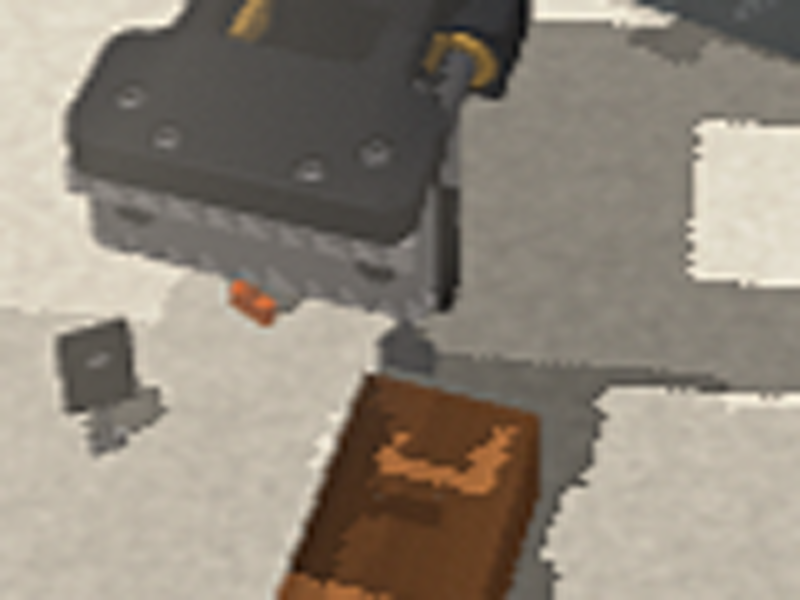

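The grey bit hangs at crop (407,350), below the gripper, and the key is out of the block. The empty block slot shows at (412,505). I'll check the key's offset in the grip.

Run:
```python
from h import *
p,_,o=yawnow();tip=p-[0,0,.2362]
c,s=np.cos(.2894),np.sin(.2894);ax=np.array([c,s,0]);ay=np.array([-s,c,0])
q=[tip,tip+.007*ax+.002*ay,tip-.007*ax+.002*ay,tip+.007*ax-.002*ay,tip-.007*ax-.002*ay,tip+.007*ax+.002*ay+[0,0,.008]]
print(((proj(q,'side')-[188,303]+.42)*6.667).round())
w=atz(188+412/6.667-.42,303+505/6.667-.42,.036,'side');print('block slot side',w, ((proj([w],'side')-[188,303]+.42)*6.667))
```

```text
[[411. 364.]
 [381. 364.]
 [435. 378.]
 [386. 351.]
 [440. 364.]
 [380. 344.]]
block slot side [0.46868434 0.30648432 0.036     ] [[412. 505.]]
```

The key sits centred in the grip within about 0.5 mm, and the side camera agrees with the arm. Moving above the lock.

play_rows --translation '[[0.07, -0.48, 0], [0.07, -0.48, 0], [0.06, -0.48, 0], [0.06, -0.48, 0], [0.05, -0.48, 0], [0.05, -0.48, 0], [0.04, -0.49, 0], [0.04, -0.49, 0]]' --twist '[[0, 0, 0.09], [0, 0, 0.09], [0, 0, 0.09], [0, 0, 0.09], [0, 0, 0.09], [0, 0, 0.09], [0, 0, 0.09], [0, 0, 0.09]]' --gripper '[-1, -1, -1, -1, -1, -1, -1, -1]'

```text
time: 14.95
tool_pos: [0.4902, 0.1515, 0.3329]
ee_rot: [-3.142, -0.001, -2.925]
wrist_force: [-0.5, 0.4, -0.4]
width: 0.0099
finger_force: 30.0
```

play_rows --translation '[[0.03, -0.49, 0], [0.03, -0.49, 0], [0.02, -0.49, 0], [0.02, -0.49, 0], [0.01, -0.49, 0.05], [0.01, -0.49, 0.05], [0.01, -0.49, 0.05], [0, -0.49, 0.05]]' --twist '[[0, 0, 0.09], [0, 0, 0.09], [0, 0, 0.09], [0, 0, 0.09], [0, 0, 0.09], [0, 0, 0.09], [0, 0, 0.09], [0, 0, 0.09]]' --gripper '[-1, -1, -1, -1, -1, -1, -1, -1]'

```text
time: 15.75
tool_pos: [0.514, -0.0036, 0.3249]
ee_rot: [3.141, -0.001, -2.997]
wrist_force: [0.2, 0.1, -0.4]
width: 0.0097
finger_force: 30.0
```

play_rows --translation '[[0, 0, 0.1], [0, 0, 0]]' --twist '[[0, 0, 0], [0, 0, 0]]' --gripper '[-1, -1]'

```text
time: 15.95
tool_pos: [0.5138, -0.0027, 0.3203]
ee_rot: [3.14, -0.002, -2.997]
wrist_force: [-0.1, 0.8, -0.8]
width: 0.0097
finger_force: 30.0
```

```bash
python3 -c "
from h import *
snap('side','s9');snap('top','t9')
print(robot.spot_point('lock_mouth','side')[:1])
plan(.513,-.002,.136,3.28,2)
p,_,o=yawnow();tip=p-[0,0,.2362]
s=cv2.imread('pics/s9.png');O=np.array([286,222])
print(((proj([tip,[.513,-.002,.07]],'side')-O+.44)*8).round())
x,y=O;cv2.imwrite('pics/c9.png',cv2.resize(s[y:y+75,x:x+100],(800,600),interpolation=cv2.INTER_CUBIC))
"
```

```text
[{'centre': [0.5142, -0.0013, 0.0698], 'score': 0.87}]
now [ 0.5139 -0.002   0.3213] [ 3.141 -0.    -2.995] t 16.1 F [-0.7 -0.1 -0.1] w 0.009830191098528628
[[0.01, 0.0, 0.07], [0.01, 0.0, 0.07]] [np.float64(0.04), np.float64(0.04)]
[[202. 227.]
 [201. 268.]]
```

View pics/c9.png

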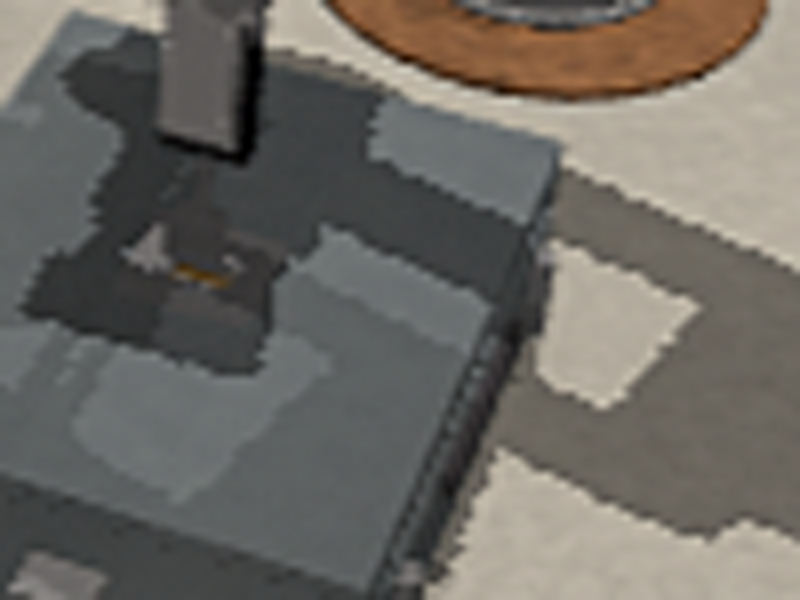

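The brass slot shows at crop (201,270), and the predicted slot and key tip columns (201 and 202) agree with it. I'll descend gently.

play_rows --translation '[[0.02, 0, 0.1], [0, 0, 0.1], [0, 0, 0.1], [0, 0, 0.05], [0, 0, 0.05], [0, 0, 0]]' --twist '[[0, 0, 0.08], [0, 0, 0], [0, 0, 0], [0, 0, 0], [0, 0, 0], [0, 0, 0]]' --gripper '[-1, -1, -1, -1, -1, -1]'

```text
time: 16.7
tool_pos: [0.5132, -0.0029, 0.305]
ee_rot: [3.142, -0.001, -3.004]
wrist_force: [0.2, 0.1, -1.4]
width: 0.01
finger_force: 30.0
```

play_rows --translation '[[0, 0, 0.03], [0, 0, 0.03], [0, 0, 0]]' --twist '[[0, 0, 0], [0, 0, 0], [0, 0, 0]]' --gripper '[-1, -1, -1]'

```text
time: 17.0
tool_pos: [0.5133, -0.003, 0.303]
ee_rot: [-3.142, -0.0, -3.004]
wrist_force: [1.0, 0.5, -0.6]
width: 0.0098
finger_force: 30.0
```

play_rows --translation '[[0, 0, 0.03], [0, 0, 0.02], [0, 0, 0]]' --twist '[[0, 0, 0], [0, 0, 0], [0, 0, 0]]' --gripper '[-1, -1, -1]'

```text
time: 17.3
tool_pos: [0.5132, -0.0029, 0.3009]
ee_rot: [-3.142, -0.0, -3.004]
wrist_force: [-0.6, 1.2, -0.5]
width: 0.0099
finger_force: 30.0
```

play_rows --translation '[[0, 0, 0.02], [0, 0, 0]]' --twist '[[0, 0, 0], [0, 0, 0]]' --gripper '[-1, -1]'

```text
time: 17.5
tool_pos: [0.5133, -0.0029, 0.3003]
ee_rot: [-3.141, 0.0, -3.004]
wrist_force: [-0.5, -0.2, -0.9]
width: 0.0097
finger_force: 30.0
```

play_rows --translation '[[0, 0, 0.025], [0, 0, 0]]' --twist '[[0, 0, 0], [0, 0, 0]]' --gripper '[-1, -1]'

```text
time: 17.7
tool_pos: [0.5133, -0.0029, 0.2997]
ee_rot: [-3.141, 0.001, -3.004]
wrist_force: [-0.8, -0.7, 1.3]
width: 0.0102
finger_force: 30.0
```

play_rows --translation '[[0, 0, 0.015], [0, 0, 0]]' --twist '[[0, 0, 0], [0, 0, 0]]' --gripper '[-1, -1]'

```text
time: 17.9
tool_pos: [0.5134, -0.0029, 0.2994]
ee_rot: [-3.141, 0.001, -3.004]
wrist_force: [-1.6, -0.5, 4.7]
width: 0.0101
finger_force: 30.0
```

On the upper tumbler. Rocking anticlockwise under light pressure.

play_rows --translation '[[0, 0, 0.005], [0, 0, 0], [0, 0, 0], [0, 0, 0], [0, 0, 0]]' --twist '[[0, 0, -0.6], [0, 0, -0.6], [0, 0, -0.6], [0, 0, -0.6], [0, 0, -0.3]]' --gripper '[-1, -1, -1, -1, -1]'

```text
time: 18.4
tool_pos: [0.5132, -0.0029, 0.2977]
ee_rot: [3.141, -0.001, -2.733]
wrist_force: [-0.4, 0.5, -0.1]
width: 0.0103
finger_force: 30.0
```

```bash
cat >> h.py <<'E'
def st():
    o=robot.get_obs();print(o['time'],np.round(o['tool_pos'],4),np.round(o['ee_rot'],3),'F',np.round(o['wrist_force'],1),'T',np.round(o['wrist_torque'],3),'tip depth mm',round((.07-(o['tool_pos'][2]-.2362))*1000,1))
E
python3 -c "
from h import *
st()"
```

```text
18.4 [ 0.5132 -0.0029  0.2977] [ 3.141e+00 -1.000e-03 -2.733e+00] F [-0.4  0.5 -0.1] T [ 0.077 -0.144  0.067] tip depth mm 8.5
```

play_rows --translation '[[0, 0, 0.03], [0, 0, 0.03], [0, 0, 0.02], [0, 0, 0]]' --twist '[[0, 0, 0], [0, 0, 0], [0, 0, 0], [0, 0, 0]]' --gripper '[-1, -1, -1, -1]'

```text
time: 18.8
tool_pos: [0.5132, -0.0029, 0.295]
ee_rot: [3.141, -0.0, -2.735]
wrist_force: [-0.0, 0.6, -1.0]
width: 0.0098
finger_force: 30.0
```

play_rows --translation '[[0, 0, 0.02], [0, 0, 0]]' --twist '[[0, 0, 0], [0, 0, 0]]' --gripper '[-1, -1]'

```text
time: 19.0
tool_pos: [0.5133, -0.0029, 0.2944]
ee_rot: [-3.142, -0.0, -2.735]
wrist_force: [0.2, -1.3, 0.4]
width: 0.0097
finger_force: 30.0
```

play_rows --translation '[[0, 0, 0.03], [0, 0, 0]]' --twist '[[0, 0, 0], [0, 0, 0]]' --gripper '[-1, -1]'

```text
time: 19.2
tool_pos: [0.5133, -0.0029, 0.294]
ee_rot: [-3.141, 0.0, -2.734]
wrist_force: [-0.7, 0.5, 2.9]
width: 0.0101
finger_force: 30.0
```

On the lower tumbler. Rocking clockwise through the middle to −0.3.

play_rows --translation '[[0, 0, 0.01], [0, 0, 0], [0, 0, 0], [0, 0, 0], [0, 0, 0], [0, 0, 0], [0, 0, 0], [0, 0, 0]]' --twist '[[0, 0, 0.7], [0, 0, 0.7], [0, 0, 0.7], [0, 0, 0.7], [0, 0, 0.7], [0, 0, 0.7], [0, 0, 0.7], [0, 0, 0.7]]' --gripper '[-1, -1, -1, -1, -1, -1, -1, -1]'

```text
time: 20.0
tool_pos: [0.5134, -0.0032, 0.2937]
ee_rot: [-3.14, 0.001, 2.986]
wrist_force: [-1.8, -1.4, 3.6]
width: 0.0099
finger_force: 30.0
```

```bash
python3 -c "
from h import *
st()"
```

```text
20.0 [ 0.5134 -0.0032  0.2937] [-3.140e+00  1.000e-03  2.986e+00] F [-1.8 -1.4  3.6] T [-0.188  0.143  0.104] tip depth mm 12.5
```

play_rows --translation '[[0, 0, 0.01], [0, 0, 0], [0, 0, 0]]' --twist '[[0, 0, 0.4], [0, 0, 0.3], [0, 0, 0]]' --gripper '[-1, -1, -1]'

```text
time: 20.3
tool_pos: [0.5133, -0.0033, 0.2936]
ee_rot: [-3.14, 0.001, 2.919]
wrist_force: [-2.4, -0.8, 6.1]
width: 0.01
finger_force: 30.0
```

```bash
python3 -c "
from h import *
st()"
```

```text
20.3 [ 0.5133 -0.0033  0.2936] [-3.140e+00  1.000e-03  2.919e+00] F [-2.4 -0.8  6.1] T [-0.274  0.346  0.055] tip depth mm 12.6
```

play_rows --translation '[[0.013, -0.011, 0], [0, 0, 0], [0, 0, 0], [0, 0, 0]]' --twist '[[0, 0, 0], [0, 0, -0.5], [0, 0, -0.5], [0, 0, -0.3]]' --gripper '[-1, -1, -1, -1]'

```text
time: 20.7
tool_pos: [0.5127, -0.0033, 0.292]
ee_rot: [-3.142, -0.0, 3.05]
wrist_force: [0.1, 0.0, 0.1]
width: 0.0098
finger_force: 30.0
```

```bash
python3 -c "
from h import *
st()"
```

```text
20.7 [ 0.5127 -0.0033  0.292 ] [-3.142 -0.     3.05 ] F [0.1 0.  0.1] T [ 0.024 -0.144  0.029] tip depth mm 14.2
```

Past the lower tumbler. Down to just above the plug, then line up.

play_rows --translation '[[0, 0, 0.03], [0, 0, 0.03], [0, 0, 0.02], [0, 0, 0], [0, 0, 0], [0, 0, 0], [0, 0, 0]]' --twist '[[0, 0, 0], [0, 0, 0], [0, 0, -0.6], [0, 0, -0.6], [0, 0, -0.6], [0, 0, -0.5], [0, 0, 0]]' --gripper '[-1, -1, -1, -1, -1, -1, -1]'

```text
time: 21.4
tool_pos: [0.5126, -0.0034, 0.2888]
ee_rot: [-3.141, -0.001, -3.005]
wrist_force: [-0.1, -1.0, -1.9]
width: 0.0101
finger_force: 30.0
```

play_rows --translation '[[0, 0, 0.03], [0, 0, 0.03], [0, 0, 0]]' --twist '[[0, 0, 0], [0, 0, 0], [0, 0, 0]]' --gripper '[-1, -1, -1]'

```text
time: 21.7
tool_pos: [0.5128, -0.0034, 0.2874]
ee_rot: [-3.141, 0.001, -3.005]
wrist_force: [-1.2, -1.7, 3.4]
width: 0.01
finger_force: 30.0
```

```bash
python3 -c "
from h import *
st()"
```

```text
21.7 [ 0.5128 -0.0034  0.2874] [-3.141e+00  1.000e-03 -3.005e+00] F [-1.2 -1.7  3.4] T [-0.289 -0.021 -0.058] tip depth mm 18.8
```

play_rows --translation '[[0.009, -0.009, 0.01], [0, 0, 0], [0, 0, 0], [0, 0, 0], [0, 0, 0]]' --twist '[[0, 0, 0.4], [0, 0, 0.5], [0, 0, -0.5], [0, 0, -0.5], [0, 0, 0]]' --gripper '[-1, -1, -1, -1, -1]'

```text
time: 22.2
tool_pos: [0.5124, -0.0036, 0.286]
ee_rot: [3.141, -0.0, -2.995]
wrist_force: [-0.0, -0.5, -0.4]
width: 0.0093
finger_force: 30.0
```

```bash
python3 -c "
from h import *
st()"
```

```text
22.2 [ 0.5124 -0.0036  0.286 ] [ 3.141 -0.    -2.995] F [-0.  -0.5 -0.4] T [-0.124 -0.294 -0.076] tip depth mm 20.2
```

In the plug slot with no force. Down to the floor, 28 mm.

play_rows --translation '[[0, 0, 0.04], [0, 0, 0.04], [0, 0, 0.04], [0, 0, 0.03], [0, 0, 0]]' --twist '[[0, 0, 0.1], [0, 0, 0], [0, 0, 0], [0, 0, 0], [0, 0, 0]]' --gripper '[-1, -1, -1, -1, -1]'

```text
time: 22.7
tool_pos: [0.5121, -0.0035, 0.2797]
ee_rot: [3.141, -0.001, -3.004]
wrist_force: [0.2, 0.7, -0.6]
width: 0.0097
finger_force: 30.0
```

play_rows --translation '[[0, 0, 0.03], [0, 0, 0.03], [0, 0, 0]]' --twist '[[0, 0, 0], [0, 0, 0], [0, 0, 0]]' --gripper '[-1, -1, -1]'

```text
time: 23.0
tool_pos: [0.5124, -0.0036, 0.2782]
ee_rot: [3.142, 0.0, -3.004]
wrist_force: [-0.5, 0.7, 1.6]
width: 0.0098
finger_force: 30.0
```

```bash
python3 -c "
from h import *
st()"
```

```text
23.0 [ 0.5124 -0.0036  0.2782] [ 3.142  0.    -3.004] F [-0.5  0.7  1.6] T [ 0.101 -0.075 -0.051] tip depth mm 28.0
```

play_rows --translation '[[0, 0, 0.02], [0, 0, 0.02], [0, 0, 0]]' --twist '[[0, 0, 0], [0, 0, 0], [0, 0, 0]]' --gripper '[-1, -1, -1]'

```text
time: 23.3
tool_pos: [0.5124, -0.0036, 0.2781]
ee_rot: [-3.141, 0.001, -3.004]
wrist_force: [-2.8, 1.0, 6.6]
width: 0.0096
finger_force: 30.0
```

```bash
python3 -c "
from h import *
st()"
```

```text
23.3 [ 0.5124 -0.0036  0.2781] [-3.141e+00  1.000e-03 -3.004e+00] F [-2.8  1.   6.6] T [ 0.111  0.524 -0.03 ] tip depth mm 28.1
```

The key is home: it stops hard at 28 mm. Turning clockwise.

play_rows --translation '[[0.01, 0, 0], [0, 0, 0], [0, 0, 0], [0, 0, 0], [0, 0, 0], [0, 0, 0], [0, 0, 0], [0, 0, 0]]' --twist '[[0, 0, 0.8], [0, 0, 0.9], [0, 0, 0.9], [0, 0, 0.9], [0, 0, 0.9], [0, 0, 0.9], [0, 0, 0.9], [0, 0, 0.8]]' --gripper '[-1, -1, -1, -1, -1, -1, -1, -1]'

```text
time: 24.1
tool_pos: [0.5124, -0.0038, 0.2781]
ee_rot: [3.141, 0.003, 2.576]
wrist_force: [-0.5, -0.2, 5.5]
width: 0.0099
finger_force: 30.0
```

```bash
python3 -c "
from h import *
st()"
```

```text
24.1 [ 0.5124 -0.0038  0.2781] [3.141e+00 3.000e-03 2.576e+00] F [-0.5 -0.2  5.5] T [-0.012  0.086  0.023] tip depth mm 28.1
```

play_rows --translation '[[0, 0, 0], [0, 0, 0], [0, 0, 0], [0, 0, 0], [0, 0, 0], [0, 0, 0], [0, 0, 0], [0, 0, 0]]' --twist '[[0, 0, 0.9], [0, 0, 0.9], [0, 0, 0.9], [0, 0, 0.9], [0, 0, 0.9], [0, 0, 0.9], [0, 0, 0.9], [0, 0, 0.8]]' --gripper '[-1, -1, -1, -1, -1, -1, -1, -1]'

```text
time: 24.9
tool_pos: [0.5122, -0.0041, 0.2781]
ee_rot: [3.14, 0.002, 1.866]
wrist_force: [-1.5, -0.6, 6.9]
width: 0.0099
finger_force: 30.0
```

```bash
python3 -c "
from h import *
st()"
```

```text
24.9 [ 0.5122 -0.0041  0.2781] [3.140e+00 2.000e-03 1.866e+00] F [-1.5 -0.6  6.9] T [-0.359  0.316  0.085] tip depth mm 28.1
```

play_rows --translation '[[0, 0, 0], [0, 0, 0], [0, 0, 0], [0, 0, 0]]' --twist '[[0, 0, 0.6], [0, 0, 0.6], [0, 0, 0.5], [0, 0, 0]]' --gripper '[-1, -1, -1, -1]'

```text
time: 25.3
tool_pos: [0.5121, -0.0041, 0.2781]
ee_rot: [3.14, 0.002, 1.698]
wrist_force: [-1.8, -1.8, 6.5]
width: 0.0097
finger_force: 30.0
```

```bash
python3 -c "
from h import *
st();snap('side','s10');st()"
```

```text
25.3 [ 0.5121 -0.0041  0.2781] [3.140e+00 2.000e-03 1.698e+00] F [-1.8 -1.8  6.5] T [-0.345  0.445  0.115] tip depth mm 28.1
25.35 [ 0.5121 -0.0041  0.2781] [3.140e+00 2.000e-03 1.699e+00] F [-1.8 -2.8  6.4] T [-0.354  0.394  0.067] tip depth mm 28.1
```

play_rows --translation '[[0, 0, 0], [0, 0, 0], [0, 0, 0]]' --twist '[[0, 0, 0.4], [0, 0, 0.4], [0, 0, 0]]' --gripper '[-1, -1, -1]'

```text
time: 25.65
tool_pos: [0.5121, -0.0041, 0.2781]
ee_rot: [3.14, 0.002, 1.618]
wrist_force: [-3.8, -1.0, 7.2]
width: 0.01
finger_force: 30.0
```

```bash
python3 -c "
from h import *
for i in range(3): snap('side','s11'); st()
c=lambda n:cv2.imread(f'pics/{n}.png')
O=[cv2.resize(c(n)[270:320,250:350],(800,300 if 0 else 295),interpolation=cv2.INTER_CUBIC) for n in('s9','s11')]
cv2.imwrite('pics/c11.png',np.vstack(O))"
```

```text
25.7 [ 0.5121 -0.0041  0.2781] [3.140e+00 2.000e-03 1.619e+00] F [-3.2 -0.7  7.7] T [-0.274  0.443  0.158] tip depth mm 28.1
25.75 [ 0.5121 -0.0041  0.2781] [3.140e+00 2.000e-03 1.619e+00] F [-2.8 -1.   7.2] T [-0.264  0.52   0.075] tip depth mm 28.1
25.8 [ 0.5121 -0.0041  0.2781] [3.140e+00 2.000e-03 1.619e+00] F [-2.1 -0.6  6.3] T [-0.297  0.521  0.192] tip depth mm 28.1
```

View pics/c11.png

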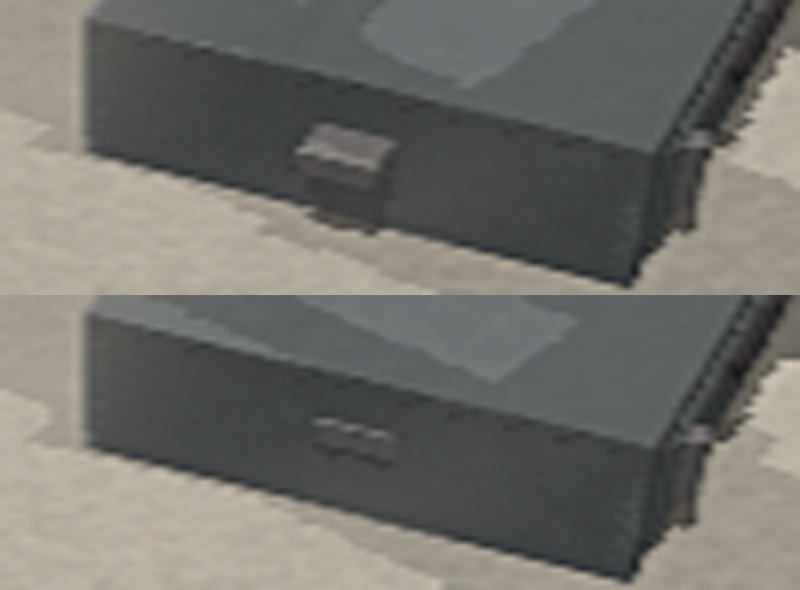

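The bolt was out at (345,150) before and is now drawn back flush at (355,440). I'll turn a little further to be sure it's held against the stop.

play_rows --translation '[[0, 0, 0], [0, 0, 0], [0, 0, 0], [0, 0, 0]]' --twist '[[0, 0, 0.4], [0, 0, 0.4], [0, 0, 0], [0, 0, 0]]' --gripper '[-1, -1, -1, -1]'

```text
time: 26.2
tool_pos: [0.5121, -0.004, 0.2781]
ee_rot: [3.14, 0.002, 1.54]
wrist_force: [-1.7, -1.4, 7.1]
width: 0.0097
finger_force: 30.1
```

```bash
python3 -c "
from h import *
for i in range(4): snap('side','s12'); st()
a,b=[cv2.imread(f'pics/{n}.png')[270:320,250:350].astype(int) for n in('s11','s12')];print(abs(a-b)[18:34,35:55].mean())
print(robot.spot_point('tin_handle','side')[:1],robot.get_obs()['joint_positions'])"
```

```text
26.25 [ 0.5121 -0.004   0.2781] [3.14e+00 2.00e-03 1.54e+00] F [-2.1 -1.5  6.7] T [-0.304  0.473  0.347] tip depth mm 28.1
26.3 [ 0.5121 -0.004   0.2781] [3.14e+00 2.00e-03 1.54e+00] F [-2.1 -1.6  7.1] T [-0.299  0.555  0.293] tip depth mm 28.1
26.35 [ 0.5121 -0.004   0.2781] [3.14e+00 2.00e-03 1.54e+00] F [-2.4 -0.6  6.7] T [-0.275  0.492  0.328] tip depth mm 28.1
26.4 [ 0.5121 -0.004   0.2781] [3.14e+00 2.00e-03 1.54e+00] F [-3.1 -1.5  7.4] T [-0.277  0.479  0.345] tip depth mm 28.1
0.965625
[{'centre': [0.5223, -0.2965, 0.1636], 'score': 0.86}] [-1.18113329e-01  6.35341625e-02  1.65080345e+00 -1.60891018e-03
  1.42569390e+00 -8.68113514e-02]
```

Torque rose to about 0.33 N m, well above the 0.12 N m spring, so the key is at the stop. Handing in.

```bash
python3 -c "
from bench import robot
print(robot.close_job())"
```

```text
the job is handed in; nothing more can be done
None
```

The tin is on the cork mat and released. The key is fully in the lock, turned to its stop and still gripped with the bolt drawn back, and the job is handed in; no verdict was shown.

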